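# Bring a swinging tube gondola to rest over the rinse bath

## Task

Draw the trolley along its rail by its black grip until the hanging tube gondola has slipped off its parking catch and is brought over the rinse bath. Take all the swing out of it by how you move the trolley, keep it hanging still and centred over the bath mouth for five seconds so that the lift can take it, then let go of the grip and leave it so. Never touch the gondola itself, never let it swing wildly (beyond half a radian), and do not disturb the tip box, mouse and pipette that lie in front of the rail.

Things in the scene. Friction and masses are not known exactly. Their poses are not given: they have to be found in the camera images.
- station: Fixed station: grey base plate 225 x 760 x 8 mm, two posts 276 mm high, a level rail 30 x 30 mm, its axis 255 mm above the table. Origin on the table under the rail's middle; own y along the rail (way of travel), z up, x away from the robot. The gondola hangs in the plane own x = +85 mm (beyond the rail), the trolley's grip is at own x = -85 mm (before it).
- trolley (a joint): Travel of the trolley (0.6 kg) along the rail, m: 0 at the start-side end stop (trolley middle at station y = -260 mm), growing towards station +y, 0.52 at the other stop. It stays where it is left: about 3 N sliding friction plus 3 N per m/s. It carries the gondola's pivot, at the trolley's middle and rail height (255 mm).
- trolley_grip (a point): Grasp point on the trolley's black upright grip post, 24 x 24 mm (sides along station x and y), standing clear before the rail, 237 to 303 mm above the table. The point is on its axis 285 mm above the table, 18 mm under the top. Grasp from straight above, fingers on the two sides that face along the rail. Moves with the trolley.
- swing (a joint): Gondola angle about its pivot, rad: 0 plumb, positive with the basket displaced towards station +y. Counterweighted, so slow, and almost frictionless: the swing dies out with a time constant of about 60 s. With trolley acceleration a (along +y): angle'' = -w^2 (angle + a/9.81), w = 3.0 rad/s nominal (period 2.1 s; 1.85 to 2.4 s by how full the tubes are).
- gondola: Hanging gondola, 0.81 kg: two aluminium straps 235 mm long, a steel bar (27 x 90 mm) across their top 80 mm above the pivot as counterweight, a rack of six capped tubes (70 x 90 mm, 70 mm high) at the bottom. Origin on the pivot axis, mid-gondola; z up along the straps. Under the rack a steel pin 10 mm thick, its round end 173 mm below the pivot. The robot must not touch it.
- basket_base (a point): Middle of the underside of the gondola's tube rack, 155 mm below the pivot. This is what must be over the bath mouth.
- catch_bar (a point): Parking catch: middle of a fixed level steel bar, 10 mm thick, 85 mm above the table, across the gondola's path at station y = -190 mm. The gondola starts plumb behind it (-y side). Drawn forwards, its pin is held by the bar (under 1 N) and it leans back until, at about -0.3 rad and trolley 0.12 m, it slips over and swings free. Beyond trolley 0.15 m it cannot catch again in a swing under 0.4 rad.
- bath_mouth (a point): Middle of the open mouth of the stainless rinse bath, 70 mm above the table. The bath is 136 x 176 mm outside, 112 x 152 mm inside, long side along the rail; it stands on the base plate under the gondola's path, fixed, at a different place along the rail each time.
- tip_box: Bystander: blue tip box 85 x 120 x 60 mm between robot and rail. Leave alone.
- mouse: Bystander: black computer mouse 105 x 60 x 30 mm between robot and rail. Leave alone.
- pipette: Bystander: white pipette on a flat rest, 250 mm long, between robot and rail. Leave alone.

How it is judged:
By the outcome, as a careful person would: the job done as asked, in the order asked, and still so for the second after the job is handed in, with the robot touching nothing.
It also fails if it takes over 58 s, if anything falls off the work surface, if the arm or the gripper's body presses on something with over 40 N, if the wrist force passes 120 N, or if a joint passes its speed limit or range.

## Robot

A 6-joint arm with a two-finger parallel gripper is mounted at the origin on the work surface. World frame = base frame: x ahead of the robot, y to its left, z up, the work surface at z = 0. Lengths are in m, angles in degrees, forces in N, time in s.
With the tool pointing down it reaches from about 0.325 to 0.85 m from the base axis. Payload 15.5 kg.
Tool frame: the origin (TCP) lies at the very end of the fingers, on their centre line; the grasp point (between the pads) lies arm.grip_depth behind it (arm.grip_depth is the distance from the TCP to the grasp point, in m); z points along the fingers, y is the direction in which the jaws open and shut (so a half turn about z gives the same grasp; the last joint's range is limited). The gripper opens to 91 mm and grips with 3 to 60 N. Pads are 32 mm wide; open, the fingers measure 118 mm over their backs; the gripper's body (76 mm by 178 mm) begins 60 mm behind the grasp point.
Start: joints at [-76.117, 28.281, 77.091, -0, 74.628, -5.472], TCP at [0.207, -0.59, 0.214] pointing down, gripper open.
Joint ranges: [-166.48, 166.48], [-47.26, 123.95], [12.59, 153.08], [-70.14, 250.14], [6.76, 159.57], [-176.63, 176.63]. Speed limits (degrees/s): [108.29, 108.29, 147.25, 172.46, 172.46, 172.46].

## Interface

Orientations are given as a 3x3 rotation matrix whose columns are the frame's x, y, z axes.
In Python, from rig import arm gives the robot as it stands. Calls block until the motion is done:
- arm.move_to(position, orientation): joint-space move of the TCP to a pose.
- arm.move_l(position, orientation=None, feed=0.15): straight line of the TCP; orientation=None keeps the orientation; feed is the mean speed in m/s.
- arm.move_joints(angles): joint-space move.
- arm.grip(opening): finger opening in m; the grip force is fixed at half the most; returns when the fingers have stopped.
- arm.sleep(seconds).
- arm.solve_ik(position, orientation): joint angles nearest the present ones, or None.
- arm.snapshot(name): name is "scene" or "top"; returns the picture (480x640x3 uint8, red, green, blue); there is no depth.
- arm.get_calibration(name): a dict with "intrinsics" (3x3 intrinsics, pixels), "cam_to_world" (4x4, takes a point from camera to world coordinates). Camera axes: x right, y down, z forward; pixel columns grow to the right and rows downward; lengths in m; the calibration is good to about 2 mm. A picture is of the moment at which its call begins. get_calibration takes no time and is no camera call.
A pose or a line that the arm cannot do raises arm.Unreachable and nothing moves.
- arm.sign_off(): hands the job in, once; it reports no verdict.
Readings, each from a call of its own:
- arm.current_t(): time.
- arm.current_joint_positions(): joint angles.
- arm.current_dq(): joint speeds.
- arm.current_tau(): joint torques, N m.
- arm.current_ee_pos(): TCP position.
- arm.current_tool_rot(): TCP orientation.
- arm.current_force(): force on the tool from outside, world axes, zero at the start.
- arm.current_torque(): the same for the moment, N m.
- arm.current_width(): finger opening in m.
Only numpy, scipy, OpenCV 4.12 (cv2) and the standard library are available. Lean on these libraries where they do the work, as an engineer would, in place of code of your own. Each camera call takes 0.05 s, during which the arm holds its last target. There are 200 camera calls.

## Working session

There is one attempt and no reset: what is moved stays moved. The work goes in short steps, each a Python script; the robot and the scene stay as the last script left them, time stands still between calls to the robot, and variables do not carry over. Pictures are saved under pics/ and viewed, about 8 in all and at most 12, crops included, and the job is handed in when it is done.

```bash
mkdir -p pics; ls; python3 - <<'E'
from rig import arm
import cv2, numpy as np
np.set_printoptions(precision=4,suppress=True)
for n in("scene","top"):
    im=arm.snapshot(n); cv2.imwrite(f"pics/{n}0.png",im[:,:,::-1])
    c=arm.get_calibration(n); print(n,c["intrinsics"],c["cam_to_world"])
print(arm.current_t(),arm.grip_depth,arm.current_tool_rot(),arm.current_width())
E
```

```text
pics
scene [[459.6646   0.     320.9752]
 [  0.     459.6646 239.0271]
 [  0.       0.       1.    ]] [[-0.8911  0.2503 -0.3786  0.8347]
 [ 0.4537  0.4657 -0.7598  0.4943]
 [-0.0139 -0.8488 -0.5285  0.5425]
 [ 0.      0.      0.      1.    ]]
top [[507.8968   0.     317.8782]
 [  0.     507.8968 247.8861]
 [  0.       0.       1.    ]] [[ 0.0036 -0.9973  0.074   0.5137]
 [-1.     -0.003   0.0081 -0.0341]
 [-0.0078 -0.074  -0.9972  1.1952]
 [ 0.      0.      0.      1.    ]]
0.1 0.0188 [[ 0.9435  0.3314 -0.0002]
 [ 0.3314 -0.9435  0.001 ]
 [ 0.0001 -0.0011 -1.    ]] 0.09112972672252628
```

View pics/scene0.png

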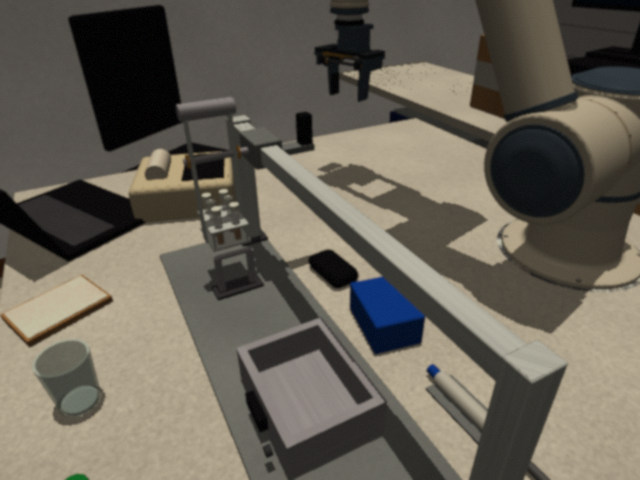

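View pics/top0.png

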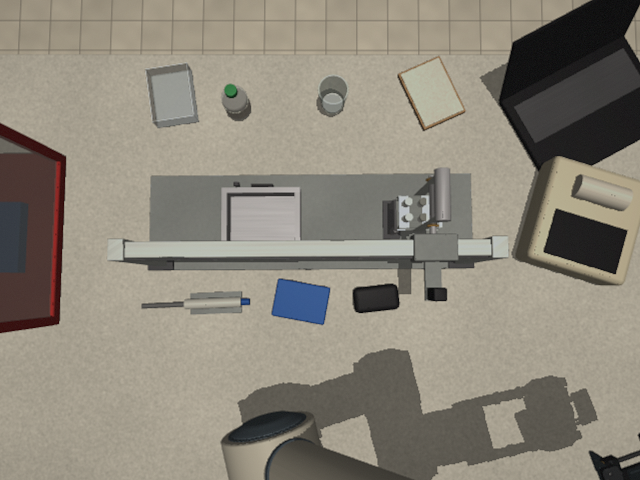

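Top view: the rail runs along image x at row ~250, grip post at (437,294), bath rim (221–300, from row 188), tip box, mouse and pipette at rows ~295. Scene view: grip top is at about (304,113), bath rim corners at (238,348), (318,320) and (384,403). I'll zoom in on these.

```bash
python3 - <<'E'
import cv2, numpy as np
t=cv2.imread("pics/top0.png"); s=cv2.imread("pics/scene0.png")
def crop(im,x,y,w,h):
    c=cv2.resize(im[y:y+h,x:x+w],(400,300),interpolation=cv2.INTER_CUBIC)
    c=cv2.convertScaleAbs(c,alpha=1.6,beta=15)
    for k in range(0,w,10):
        X=int(k*400/w); cv2.line(c,(X,0),(X,6 if k%50 else 14),(0,0,255),1)
    for k in range(0,h,10):
        Y=int(k*300/h); cv2.line(c,(0,Y),(6,Y),(0,0,255),1)
    cv2.putText(c,f"{x},{y} x{400/w:.2f}",(10,290),0,.5,(0,255,255),1); return c
a=np.vstack([np.hstack([crop(t,400,230,120,90),crop(t,210,175,100,75)]),np.hstack([crop(s,225,90,100,75),crop(s,230,310,180,135)])])
cv2.imwrite("pics/crops.png",a)
E
```

```text
(no output)
```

View pics/crops.png

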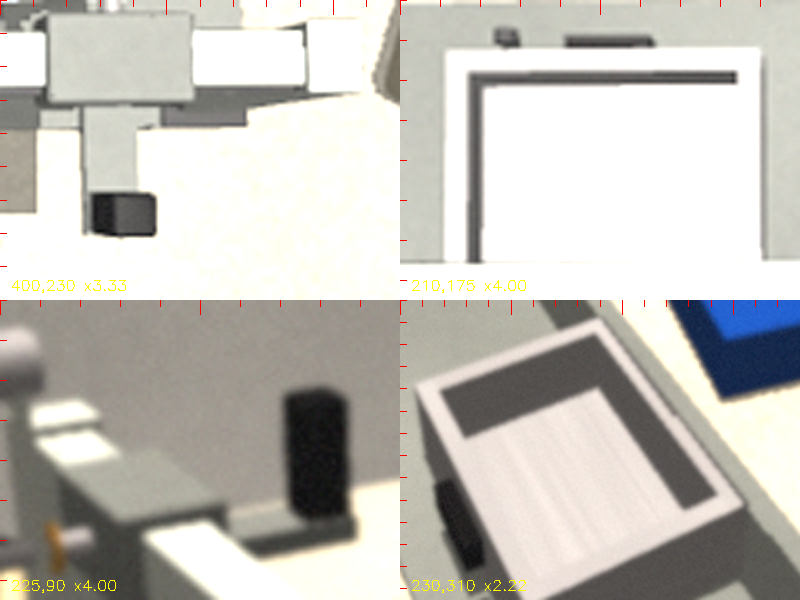

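The crops give the top-view grip top centre at (439.3,294.5) and bath rim corners (221.3,187.2) and (300.5,187). In the scene view the grip top is (304,113.7) and the rim corners are (237.2,348.7), (320,318.1) and (384.8,401.8).

```bash
cat > h.py <<'E'
import numpy as np
from rig import arm
from scipy.optimize import least_squares
cal={n:arm.get_calibration(n) for n in("scene","top")}
def ray(n,p):
    K,T=cal[n]["intrinsics"],cal[n]["cam_to_world"]
    return T[:3,3],T[:3,:3]@np.linalg.solve(K,[p[0],p[1],1])
def at(n,p,z):
    o,d=ray(n,p); return o+d*(z-o[2])/d[2]
def proj(n,X):
    K,T=cal[n]["intrinsics"],cal[n]["cam_to_world"]
    c=K@(T[:3,:3].T@(np.asarray(X)-T[:3,3])); return c[:2]/c[2]
def tri(pt,ps):
    return least_squares(lambda X:np.r_[proj("top",X)-pt,proj("scene",X)-ps],[.5,0,.1]).x
E
python3 - <<'E'
from h import *
np.set_printoptions(precision=4,suppress=True)
print("tri grip",tri((439.3,294.5),(304,113.7)),"bath TR",tri((300.5,187),(237.2,348.7)))
print("plate",at("top",(150,177),.008),at("top",(471,174),.008))
G=[("top",(439.3,294.5)),("scene",(304,113.7))]
B=[("top",(221.3,187.2),1,1),("top",(300.5,187),1,-1),("scene",(237.2,348.7),1,-1),("scene",(320,318.1),-1,-1),("scene",(384.8,401.8),-1,1)]
def W(p,x,y,z):
    c,s=np.cos(p[2]),np.sin(p[2]); return [p[0]+c*x-s*y,p[1]+s*x+c*y,z]
def f(p): # sx,gy(world y offset of trolley middle frame),yaw,D
    r=[proj(n,W(p,-.085,0,.303))-q for n,q in G]
    r+=[proj(n,W(p,.085+.068*i,p[3]+.088*j,.07))-q for n,q,i,j in B]
    a,b=at("top",(150,177),.008),at("top",(471,174),.008)
    r.append([600*(np.arctan2(-(a-b)[0],(a-b)[1])-p[2])]*2)
    return np.ravel(r)
s=least_squares(f,[.5,-.23,0,.35]); p=s.x
print("sx,trolleyY,yaw,D",p,"\nres",s.fun)
print("grip pt",W(p,-.085,0,.285),"goal",W(p,-.085,p[3],.285))
c,sn=np.cos(p[2]),np.sin(p[2])
for sg in(1,-1):
    R=np.array([[sg*c,sg*sn,0],[sg*sn,-sg*c,0],[0,0,-1.]]); R[:,1]=np.cross(R[:,2],R[:,0])
    for d in(0,p[3],.5): 
        x=W(p,-.085,d,.285-arm.grip_depth); print(sg,d,arm.solve_ik(x,R))
np.save("p.npy",p)
E
```

```text
tri grip [ 0.4988 -0.2395  0.3017] bath TR [0.733  0.0153 0.0659]
plate [0.7694 0.3748 0.008 ] [ 0.778  -0.3859  0.008 ]
sx,trolleyY,yaw,D [ 0.5849 -0.2377  0.0109  0.3413] 
res [-0.3492 -0.5572 -0.4966 -0.52   -0.4103 -0.0254 -1.2348 -0.5077 -1.8578
 -0.7598  0.6047 -1.0438  1.5383 -0.7648  0.294   0.294 ]
grip pt [np.float64(0.4998901465721515), np.float64(-0.2386536287994776), 0.285] goal [np.float64(0.49616818955479236), np.float64(0.10262664760871504), 0.285]
1 0 [-31.697   19.7435  82.945   -0.      77.3115  57.6782]
1 0.3413005713872912 [ 4.9308 15.7157 89.0921 -0.     75.1922 94.306 ]
1 0.5 [ 21.7393  20.1956  82.2294  -0.      77.575  111.1144]
-1 0 [ -31.697    19.7435   82.945    -0.       77.3115 -122.3218]
-1 0.3413005713872912 [  4.9308  15.7157  89.0921  -0.      75.1922 -85.694 ]
-1 0.5 [ 21.7393  20.1956  82.2294  -0.      77.575  -68.8856]
```

```bash
cat >> h.py <<'E'
P=np.load("p.npy")
c_,s_=np.cos(P[2]),np.sin(P[2])
R=np.array([[c_,s_,0],[s_,-c_,0],[0,0,-1.]])
def pose(d,z=.285): # TCP for trolley displaced d from its start
    return np.array([P[0]-.085*c_-s_*d,P[1]-.085*s_+c_*d,z-arm.grip_depth])
def d_now():
    return float((arm.current_ee_pos()-pose(0))@[-s_,c_,0])
def burst(n,gap,tag,cam="top"):
    t=[];I=[]
    for k in range(n):
        t.append(arm.current_t()); I.append(arm.snapshot(cam))
        if gap: arm.sleep(gap)
    np.savez(f"{tag}.npz",t=t,I=np.array(I),d=d_now())
E
python3 - <<'E'
from h import *
p0=arm.current_ee_pos(); arm.move_l([p0[0],p0[1],.35],feed=.3)
arm.move_to(pose(0,.375),R); print(arm.current_t())
arm.move_l(pose(0),R,feed=.12)
arm.grip(0.0); w=arm.current_width(); print("w",w,arm.current_force(),arm.current_t(),arm.current_ee_pos()-pose(0))
if abs(w-.024)<.004:
    t=arm.current_t(); arm.move_l(pose(.06),R,feed=.06); print("T",arm.current_t()-t,d_now())
    t=arm.current_t(); arm.move_l(pose(.15),R,feed=.03); print("T",arm.current_t()-t,d_now(),arm.current_force())
    burst(28,.05,"b1"); print(arm.current_t())
import cv2
D=np.load("b1.npz"); I=D["I"]
cv2.imwrite("pics/b1.png",np.vstack([cv2.resize(I[k][150:310,250:490,::-1],(480,320))[:, :] for k in (0,)]+[np.hstack([I[k][160:310,290:450,::-1] for k in (0,5,10)])]))
E
```

```text
2.375
w 0.023874354119310243 [-0.39576918 -2.33092426 -0.72978436] 4.3083 [-3.50925437e-06 -1.48782257e-04  9.42358809e-06]
T 1.1500000000000004 0.06018648420465375
T 3.1499999999999995 0.14996842039702862 [-2.13405644 -2.87036586  0.47261065]
11.4083
```

View pics/b1.png

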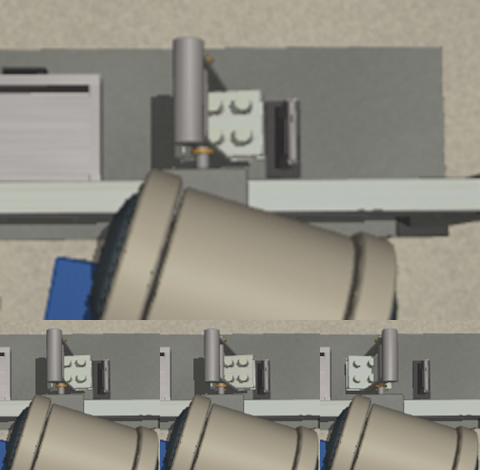

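The gondola is free of the catch: in frame 0 its bar is at about (344,196) and the rack is displaced right, in frame 10 it has swung left. Next I'll track the bar and fit the oscillation.

```bash
cat >> h.py <<'E'
import cv2
from scipy.optimize import curve_fit
def cut(I): return cv2.cvtColor(I,cv2.COLOR_RGB2GRAY)
def track(tag):
    D=np.load(f"{tag}.npz"); T=np.load("tpl.npy"); th=[]; r=proj("top",bar(0,D["d"]))[0]
    for I in D["I"]:
        m=cv2.matchTemplate(cut(I)[164:230],T,cv2.TM_CCOEFF_NORMED)
        lo=max(int(r)-45,0); mm=m[:,lo:int(r)+25]; y,x=np.unravel_index(mm.argmax(),mm.shape); row=m[y]; x+=lo
        a,b,c=row[x-1:x+2]; th.append(x+.5*(a-c)/(a-2*b+c))
    return D["t"],np.array(th),float(D["d"])
def bar(th,d,h=.085): # world bar middle (station x=.085, trolley displaced d)
    x,y=.085,d-h*np.sin(th)
    return [P[0]+c_*x-s_*y,P[1]+s_*x+c_*y,.255+h*np.cos(th)]
E
python3 - <<'E'
from h import *
D=np.load("b1.npz"); np.save("tpl.npy",cut(D["I"][0])[169:222,333:356])
t,x,d=track("b1"); print(np.c_[t-t[0],x].round(2).tolist())
f=lambda t,c,a,b,w:c+a*np.cos(w*t)+b*np.sin(w*t)
q,cv=curve_fit(f,t-t[0],x,[x.mean(),0,5,3.]); print(q,np.sqrt(np.diag(cv)),"res",np.std(f(t-t[0],*q)-x))
print("px/rad",(proj("top",bar(.1,d))-proj("top",bar(-.1,d)))[0]/.2,"plumb px minus 11.5",proj("top",bar(0,d))[0]-11.5)
print("amp",np.hypot(q[1],q[2])/((proj("top",bar(.1,d))-proj("top",bar(-.1,d)))[0]/.2))
E
```

```text
[[0.0, 333.01], [0.1, 330.16], [0.2, 328.7], [0.3, 328.22], [0.4, 328.88], [0.5, 330.65], [0.6, 333.29], [0.7, 336.6], [0.8, 340.77], [0.9, 344.4], [1.0, 348.69], [1.1, 351.93], [1.2, 354.3], [1.3, 355.78], [1.4, 355.91], [1.5, 354.95], [1.6, 352.82], [1.7, 349.82], [1.8, 346.34], [1.9, 341.97], [2.0, 337.91], [2.1, 334.38], [2.2, 332.18], [2.3, 329.73], [2.4, 328.78], [2.5, 328.88], [2.6, 329.98], [2.7, 332.56]]
[342.11602272  -8.82725681 -10.58183971   2.93800482] [0.05422706 0.12682417 0.12735633 0.00799088] res 0.2436285656190708
px/rad 49.889834931566384 plumb px minus 11.5 341.61499536873447
amp 0.2762139486556425
```

```bash
cat >> h.py <<'E'
from scipy.signal import lsim
from scipy.optimize import minimize
G=9.81; PX=49.9
def fitburst(tag,w=None):
    t,x,d=track(tag); tr=t[-1]
    f=lambda t,c,a,b,w:c+a*np.cos(w*t)+b*np.sin(w*t)
    if w is None: q,_=curve_fit(f,t-tr,x,[x.mean(),0,5,2.94]); w=q[3]
    else: q=np.r_[curve_fit(lambda t,c,a,b:f(t,c,a,b,w),t-tr,x,[x.mean(),0,5])[0],w]
    return tr,q[1]/PX,q[2]/PX,w,(q[0]+11.5-proj("top",bar(0,d))[0]),np.std(f(t-tr,*q)-x)
def acc(t,moves,delay=0,ramp=None): # moves: (start, dist, T) min-jerk
    a=np.zeros_like(t)
    for s,D,T in moves:
        u=np.clip((t-s-delay)/T,0,1); a+=D/T**2*(60*u-180*u**2+120*u**3)
    return a
def sim(th0,dth0,w,moves,t,delay=0):
    _,y,_=lsim(([[0,1],[-w*w,-2/60]],[[0],[-w*w/G]],np.eye(2),[[0],[0]]),acc(t,moves,delay),t,X0=[th0,dth0]); return y
def amp(y,w): return np.hypot(y[-1,0],y[-1,1]/w)
def plan(tr,A,B,w,t_now,dist,T1,T2,delay=0,mx=.4):
    dt0=t_now-tr; th=A*np.cos(w*dt0)+B*np.sin(w*dt0); dth=w*(-A*np.sin(w*dt0)+B*np.cos(w*dt0))
    t=np.arange(0,6,.004); best=None
    def mv(v): return [(v[0],v[1],T1),(v[0]+T1+.15+v[2],dist-v[1],T2)]
    def J(v):
        y=sim(th,dth,w,mv(v),t,delay)
        return amp(y,w)**2+10*max(0,abs(y[:,0]).max()-mx)**2+sum(np.minimum(0,[v[0]-.02,v[2]-.02])**2)*10+.002*max(0,v[0])*0+max(0,v[1]-.29)**2*10+min(0,v[1]+.02)**2*10
    for t0 in np.arange(.1,2.2,.4):
      for d1 in (.03+dist,.08+dist,-.02+dist):
        for g in (.05,.4,.9):
          r=minimize(J,[t0,d1,g],method="Nelder-Mead",options=dict(maxiter=120,fatol=1e-7))
          k=r.fun+2e-5*(r.x[0]+r.x[2])
          if best is None or k<best[0]: best=(k,r.x)
    v=best[1]; y=sim(th,dth,w,mv(v),t,delay); return mv(v),amp(y,w),abs(y[:,0]).max()
E
time python3 - <<'E'
from h import *
F=fitburst("b1"); print(F)
D=np.load("b1.npz")
print(arm.current_t(),d_now(),P[3]-d_now())
for T1,T2 in((1,.8),(.9,.6)): print(T1,T2,plan(*F[:4],arm.current_t(),P[3]-d_now(),T1,T2))
E
```

```text
(np.float64(11.3083), np.float64(-0.1975101896540029), np.float64(0.19300982123397822), np.float64(2.9380048687386413), np.float64(0.5010274474232119), np.float64(0.2436285656190904))
11.4083 0.15001077939028074 0.19128979199701046
1 0.8 ([(np.float64(0.20736655497909362), np.float64(0.27346611765680506), 1), (np.float64(1.3778704799411148), np.float64(-0.0821763256597946), 0.8)], np.float64(5.9844420474051795e-05), np.float64(0.19445926882867723))
0.9 0.6 ([(np.float64(0.29295003354091453), np.float64(0.2706139536415808), 0.9), (np.float64(1.365355530924052), np.float64(-0.07932416164457035), 0.6)], np.float64(2.897896338625267e-05), np.float64(0.21176185759846144))
real	2m52.698s
user	11m20.146s
sys	0m0.202s
```

```bash
cat >> h.py <<'E'
def run(moves,d_end=None):
    t0=arm.current_t(); d=d_now()
    for s,D,T in moves:
        w=t0+s-arm.current_t()
        if w>0: arm.sleep(w)
        d+=D; ts=arm.current_t()-t0; arm.move_l(pose(d),R,feed=abs(D)/T); print("move",round(ts,3),round(arm.current_t()-t0-ts,3),round(d_now(),4))
E
python3 - <<'E'
from h import *
run([(.2074,.2735,1.),(1.3779,P[3]-d_now()-.2735,.8)])
burst(26,.05,"b2"); F=fitburst("b2",2.938); print(F,"amp",np.hypot(F[1],F[2]),arm.current_t(),arm.current_force())
print(np.round(track("b2")[1],1))
cv2.imwrite("pics/b2.png",cv2.resize(np.load("b2.npz")["I"][-1][140:320,150:420,::-1],(540,360)))
E
```

```text
move 0.208 1.15 0.4228
move 1.375 0.95 0.3412
(np.float64(16.2333), np.float64(0.022625100211722014), np.float64(-0.22294662144104357), 2.938, np.float64(-7.059607534021609), np.float64(5.036598590372012)) amp 0.22409170259419792 16.3333 [-2.18173618  3.57788467 -0.11568962]
[229.9 229.8 229.9 230.  230.3 210.7 210.7 210.7 210.8 210.8 210.7 210.7
 210.7 230.6 210.6 230.  229.9 229.8 229.7 229.7 229.7 229.7 229.9 230.
 230.1 230.6]
```

View pics/b2.png

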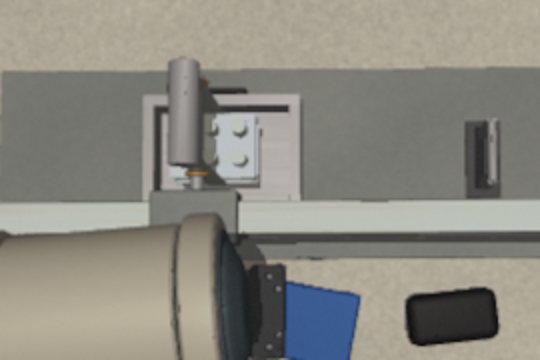

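The gondola is over the bath, bar at (242,196), but the template match failed against the bath background. I'll track only the bar's upper end (rows 171–182), which stands over the plain plate.

```bash
cat >> h.py <<'E'
def track(tag,dbg=False):
    D=np.load(f"{tag}.npz"); T=np.load("tpl2.npy"); r=int(proj("top",bar(0,D["d"]))[0]); out=[]; sc=[]
    for I in D["I"]:
        lo=r-45; m=cv2.matchTemplate(cut(I)[169:185,lo:r+45],T,cv2.TM_CCOEFF_NORMED)
        y,x=np.unravel_index(m[:,1:-1].argmax(),m[:,1:-1].shape); x+=1; a,b,c=m[y,x-1:x+2]
        out.append(lo+x+.5*(a-c)/(a-2*b+c)); sc.append(b)
    if dbg: print("score",np.min(sc))
    return D["t"],np.array(out),float(D["d"])
E
python3 - <<'E'
from h import *
D=np.load("b1.npz"); np.save("tpl2.npy",cut(D["I"][0])[171:183,333:356])
for b in("b1","b2"):
    print(np.round(track(b,True)[1],1)); F=fitburst(b); print(np.round(np.array(F,float),4),"amp",np.hypot(F[1],F[2]))
E
```

```text
score 0.7754811
[333.  330.2 328.7 328.2 328.9 330.7 333.3 337.  340.9 344.7 348.5 351.7
 354.  355.3 355.4 354.6 352.6 349.7 346.  342.3 338.4 335.  332.  329.8
 328.8 328.9 330.1 332.3]
[11.3083 -0.1993  0.1845  2.9187  0.3998  0.1676] amp 0.2716300315446829
score 0.82875204
[230.  230.  230.  230.2 230.4 230.8 230.9 230.9 231.  231.  231.  230.9
 230.8 230.6 230.3 230.2 230.  229.9 229.8 229.8 229.8 229.9 230.  230.1
 230.1 230.5]
[1.62333e+01 1.80000e-03 1.24000e-02 3.00100e+00 1.10830e+00 6.72000e-02] amp 0.012520325081815427
```

```bash
python3 - <<'E'
from h import *
bc=(at("top",(221.3,187.2),.07)+at("top",(300.5,187),.07))/2
u=np.array([-s_,c_,0]); o=np.array([P[0],P[1],0])
t,x,d=track("b2"); px=x[:22].mean()+11.5   # about one period
print("bath along (top)",(bc-o)@u,"bar along (top, z .335/.348)",[(at("top",(px,177),z)-o)@u for z in(.335,.348)],"d",d_now())
tr,A,B,w,_,_=fitburst("b2",2.95); print("amp",np.hypot(A,B))
dt0=arm.current_t()-tr; th=A*np.cos(w*dt0)+B*np.sin(w*dt0); dth=w*(-A*np.sin(w*dt0)+B*np.cos(w*dt0))
tt=np.arange(0,4,.01); T=.5; best=None
mv=lambda v:[(v[0],v[1],T),(v[0]+T+.15+.4,-v[1],T)]
for t0 in(.1,.6,1.1,1.6):
  for e in(.005,-.005):
    r=minimize(lambda v:(1e3*amp(sim(th,dth,w,mv(v),tt),w))**2+1e4*min(0,v[0])**2,[t0,e],method="Nelder-Mead",options=dict(initial_simplex=[[t0,e],[t0+.2,e],[t0,e*1.4]],maxiter=80))
    if best is None or r.fun+r.x[0]*.5<best[0]: best=(r.fun+r.x[0]*.5,r.x)
v=best[1]; print(best,mv(v)); 
run(mv(v)); burst(24,.05,"b3"); F=fitburst("b3",2.95); print(np.round(np.array(F,float),4),"amp",np.hypot(F[1],F[2]),arm.current_t()); print(np.round(track("b3")[1],2))
sc=arm.snapshot("scene"); cv2.imwrite("pics/s3.png",cv2.resize(sc[150:480,150:470,::-1],(640,660))[:600])
E
```

```text
bath along (top) 0.3394570121201011 bar along (top, z .335/.348) [np.float64(0.3403476698534381), np.float64(0.3382929341280811)] d 0.3412858457408227
amp 0.012500213689930869
(np.float64(0.08287609527756021), array([0.16575171, 0.00722156])) [(np.float64(0.1657517135928174), np.float64(0.00722156471975495), 0.5), (np.float64(1.2157517135928173), np.float64(-0.00722156471975495), 0.5)]
move 0.167 0.65 0.3487
move 1.217 0.65 0.3409
[2.0500e+01 3.0000e-03 1.3000e-03 2.9500e+00 1.1934e+00 9.1100e-02] amp 0.0033147378838138336 20.6
[230.81 230.82 230.8  230.75 230.57 230.56 230.55 230.54 230.49 230.43
 230.41 230.39 230.38 230.36 230.35 230.36 230.36 230.37 230.39 230.41
 230.42 230.45 230.51 230.53]
```

View pics/s3.png

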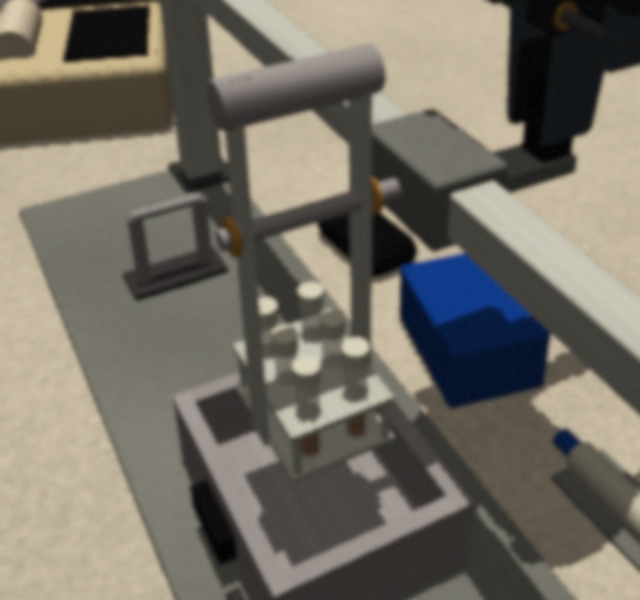

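The scene view shows the gondola hanging plumb inside the bath outline, with the rack's lower front corners at about full-image (298.5,388.5) and (346,367.5). Measured amplitude is about 0.003 rad. I'll check centring in this view with those corners, then hold.

```bash
python3 - <<'E'
from h import *
W=lambda x,y,z:[P[0]+c_*x-s_*y,P[1]+s_*x+c_*y,z]
d=d_now()
for x,px in((.13,(298.5,388.5)),(.04,(346,367.5))):
    q=at("scene",px,.10)-np.array(W(0,0,.1)); print("pred",proj("scene",W(x,d+.035,.1)),"seen",px,"seen station x,along:",q@[c_,s_,0],q@[-s_,c_,0],"expect",x,d+.035)
for i,j,px in((1,-1,(237.2,348.7)),(-1,-1,(320,318.1)),(-1,1,(384.8,401.8)),(1,1,(150+277/2,150+597/2))):
    q=at("scene",px,.07)-np.array(W(0,0,.07)); print("bath centre from corner",q@[c_,s_,0]-.068*i,q@[-s_,c_,0]-.088*j)
arm.sleep(2.5); burst(24,.05,"b4"); F=fitburst("b4",2.95); print(np.round(np.array(F,float),4),"amp",np.hypot(F[1],F[2]),arm.current_t(),d_now())
E
```

```text
pred [284.10888272 389.12940881] seen (298.5, 388.5) seen station x,along: 0.1144214264311599 0.3836373148484119 expect 0.13 0.37631978802120225
pred [348.9868602  362.12516564] seen (346, 367.5) seen station x,along: 0.04784241147755399 0.38223439393975456 expect 0.04 0.37631978802120225
bath centre from corner 0.08316104907499655 0.3439647783534471
bath centre from corner 0.08690441627156231 0.34295704826481044
bath centre from corner 0.0873233013075482 0.3413497510689837
bath centre from corner 0.08239111781418337 0.342816278527183
[ 2.5450e+01  5.0000e-04 -1.8000e-03  2.9500e+00  1.1517e+00  1.1300e-02] amp 0.0018848061947036563 25.55 0.34127167739293507
```

Still (0.002 rad) for over 5 s, and centred to within a few mm in both views. Now I'll release and withdraw straight up.

```bash
python3 - <<'E'
from h import *
arm.sleep(.5); arm.grip(.06); print(arm.current_width(),arm.current_t(),arm.current_force())
d=d_now(); arm.move_l(pose(d,.40),R,feed=.12); print(arm.current_t(),arm.current_force())
arm.move_to(pose(d,.40)+[-.08,0,.03],R); burst(24,.05,"b5"); 
F=fitburst("b5",2.95); print(np.round(np.array(F,float),4),"amp",np.hypot(F[1],F[2]),track("b5")[1].mean(),track("b4")[1].mean(),arm.current_t())
a=np.load("b5.npz")["I"][-1][:,:,::-1]; s=arm.snapshot("scene")[:,:,::-1]
cv2.imwrite("pics/end.png",np.hstack([cv2.resize(a[130:330,130:480],(400,229)),cv2.resize(s,(305,229))]))
E
```

```text
0.060160878189761104 26.7583 [-0.23666624 -0.11648477  0.54683903]
27.8667 [-0.38889421  0.03170231 -0.62317765]
[ 3.0600e+01 -1.3000e-03  1.1000e-03  2.9500e+00  1.6715e+00  1.2400e-02] amp 0.0016955905172673304 230.43485893929997 230.4512343990306 30.7
```

View pics/end.png

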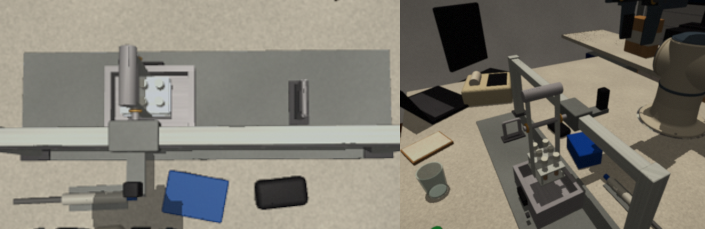

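The final picture shows the gripper well clear of the grip. The gondola is over the bath and the bar hasn't moved (230.43 px against 230.45 before release). The tip box, mouse and pipette are where they were.

```bash
python3 -c "
from rig import arm
arm.sign_off(); print(arm.current_t())"
```

```text
the job is handed in; nothing more can be done
the job is handed in; nothing more can be done
```

The gondola is off its catch, hanging still over the rinse bath. The grip is released, and I handed the job in at about 31 s of the 58 s allowed. No verdict was reported.

**What I did:**
- **Off the catch:** I gripped the post from above and drew the trolley slowly until the gondola slipped free. That left a swing of about 0.27 rad, which I measured at w ≈ 2.94 rad/s.
- **Taking out the swing:** A timed forward-and-back move brought it over the bath and cut the swing to 0.0125 rad. A second ±7 mm move cut it to about 0.003 rad.
- **Hold and release:** I held it for more than 5 s, opened the fingers and withdrew upwards.

**Last checks:**
- **Swing:** it was about 0.002 rad before and after release, and the bar moved only 0.02 px when I let go.
- **Clear of the rest:** the last pictures show the gripper clear of everything, and the tip box, mouse and pipette looked undisturbed. Force readings during the withdrawal were under 1 N.
- **Peak swing:** I saw no more than about 0.28 rad in the pictures. The moves themselves were not filmed, but the model predicted at most 0.2 rad for the main one.

**Checks that disagreed or failed:**
- **Centring:** the top view puts the gondola within about 1 mm of the bath centre. A rougher check on the rack corners in the scene view suggests about 5 mm towards +y, but I couldn't identify those corners reliably.
- **Tracking:** my first image tracking failed over the bath background. I replaced it with tracking of the bar's end before making the second move.

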